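Sweep the strap buckles into the parts bin

ROBOT

A 6-joint arm with a two-finger parallel gripper is mounted at the origin on the work surface. World frame = base frame: x ahead of the robot, y to its left, z up, the work surface at z = 0. Lengths are in m, angles in rad, forces in N, time in s.
With the tool pointing down it reaches from about 0.25 to 0.775 m from the base axis. Payload 8.9 kg.
Tool frame: the origin (TCP) lies at the very end of the fingers, on their centre line; the grasp point (between the pads) lies 19 mm behind it; z points along the fingers, y is the line along which they close (so a half turn about z gives the same grasp; the last joint's range is limited). The gripper opens to 85 mm and grips with 20 to 120 N. Pads are 22 mm wide; open, the fingers measure 114 mm over their backs; the gripper's body (76 mm by 85 mm) begins 54 mm behind the grasp point. The pads swing forward as they close: fully open they stand 13 mm farther back than shut.
Start: joints at [0.983, 0.291, -0.153, 1.127, 0, 1.431], TCP at [0.228, 0.473, 0.231] pointing down, gripper open.
Joint ranges: [-2.52, 2.52], [-0.91, 1.74], [-1.3, 1.37], [-1.96, 2.02], [-1.52, 1.47], [-3.14, 3.14]. Speed limits (rad/s): [2.22, 2.22, 2.79, 3.14, 3.14, 3.14].

INTERFACE

Orientations are given as a rotation vector (axis times angle).
In Python, from bench import ctrl gives the robot as it stands. The module is installed in compiled form; this text tells all that it offers.
- The arm moves only by the shell command python3 -m pendant 'ROWS'. ROWS is JSON, a list of rows, each a list of 5 numbers: the closure, from -1 (fully open) to 1 (shut), then the shift along the tool's x, y, z in mm, then the turn about the tool's z in units of 10 degrees (1.0 is 10 degrees). In form: [[gripper, x, y, z, twist], ...]. A call has exactly 8 rows; each row is the pose to reach, as a shift and turn from the pose commanded when the call began, along the tool's axes at that moment; what a row does not reach only later rows make up. A row lasts 1/8 s, in which the tool goes at most 62.5 mm and 10.7 degrees, less where a joint would pass 70% of its speed; a pose out of reach is approached as far as the arm can. A call with a gripper value outside its range is refused whole. The fingers move at their own pace and stop on an object; the grip force is fixed at half the most. Time passes only in rows, so rows that repeat a pose let the fingers close, or fill a call up. It gives the time, the measured TCP pose, the force, the opening and the grip force at its end, in the units of the state.
- ctrl.get_state(): the state, without advancing time (a new reading comes with each control period).
- ctrl.snapshot(name): name is "scene" or "top" or "wrist"; returns the picture (420x560x3 uint8, red, green, blue); there is no depth.
- ctrl.calibration(name): a dict with "fov_y" (degrees; the focal length in pixels is half the picture's height over the tangent of half this angle, whatever the lens; pixels are square), "cx", "cy" (the principal point, pixels), "R" (3x3) and "t" (3): a world point X has camera coordinates R X + t; the wrist camera has in their place "tool_from_camera" (4x4, takes a point from camera to tool coordinates, whose origin is the TCP and whose axes are the flange's). Camera axes: x right, y down, z forward; pixel columns grow to the right and rows downward; lengths in m; the calibration is good to about 2 mm. The wrist camera is an equidistant fisheye: a pixel r from the principal point sees the ray r / f radians off the axis. A picture is of the moment at which its call begins: read the wrist's pose just before it. calibration takes no time and is no camera call.
- ctrl.close_job(): hands the job in; it is judged then, once.
The state is a dict: "time_s": time; "qpos": joint angles; "qd": joint speeds; "tau": joint torques, N m; "position": TCP position; "orientation": TCP orientation; "ft_force": force on the tool from outside, world axes, zero at the start; "torque": the same for the moment, N m; "gripper_width": finger opening in m; "gripper_force": force on a finger pad.
Only numpy, scipy, OpenCV 4.12 (cv2) and the standard library are available. Lean on these libraries where they do the work, as an engineer would, in place of code of your own. Each camera call takes 0.05 s, during which the arm holds its last target. There are 200 camera calls.

TASK

Three loose black strap buckles lie on the raised packing board. Using your fingertips, sweep all three over the board's open edge into the low grey parts bin beside it, not onto the eggs on the other side. Do not pick any buckle up, and leave the label roll, the hand stamp and everything else standing where they are.

Things in the scene. Friction and masses are not known exactly. Their poses are not given: they have to be found in the camera images.
- buckle_a: black plastic strap buckle, a flat rectangular frame with a middle bar, 42 (its x) x 32 (its y) x 12 mm, about 25 g, lying flat and loose; origin at the centre of its underside. Starts on the strip of board on the robot's side of the middle row, which is free of other things, about 80 mm from the middle; any yaw. The three buckles are alike.
- buckle_b: black plastic strap buckle, a flat rectangular frame with a middle bar, 42 (its x) x 32 (its y) x 12 mm, about 25 g, lying flat and loose; origin at the centre of its underside. Starts on the free strip beyond the middle row, about 80 mm from the middle; any yaw.
- buckle_c: black plastic strap buckle, a flat rectangular frame with a middle bar, 42 (its x) x 32 (its y) x 12 mm, about 25 g, lying flat and loose; origin at the centre of its underside. Starts in the middle row, at one of three places 95 mm apart along y (label roll and hand stamp have the others), so they may stand between it and the bin; any yaw.
- board: raised packing board, fixed: flat plywood top 300 (x) x 300 (y) mm, 14 mm thick, 100 mm above the table. Origin at table level under its centre, z up, yaw within 0.15 rad. Its near and far edges carry strips 8 mm wide and 8 mm high; the left and right edges (y = +150 and -150 mm) are open and flush. The bin stands at one of these, the egg carton at the other; which is which changes.
- bin: low grey plastic parts bin, open on top, fixed, 260 (x) x 120 (y) x 50 mm high, walls 4 mm; origin under its centre at table level, axes parallel to the board's. It stands at the board's +y or -y edge (centres 198 mm apart), its near wall tucked 12 mm under that edge, its rim 50 mm below the board's top: a buckle pushed over that edge drops in.
- carton: open pulp egg carton with ten brown eggs, loose, 250 x 106 mm, eggs up to 67 mm above the table; origin under its centre. It stands at the other open edge of the board, tucked 5 mm under it.
- tape: paper label roll standing flat on the board's middle row: ring of 56 mm outer diameter, 25 mm high; origin at the centre of its underside. Must stay.
- stamp: wooden hand stamp standing on the board's middle row: round base 44 mm across, knob on top, 57 mm high; origin at the centre of its underside. Must stay.
- jar: glass jar, 60 mm across, 80 mm high, on the table to the left; origin under its centre
- cup: white cup, 72 mm across, 90 mm high, on the table to the left; origin under its centre
- spool: cork-coloured twine spool, 70 mm across, 80 mm high, on the table to the right; origin under its centre
- driver: screwdriver lying on the table to the right, along its x
Mind the look-alikes: they are no part of the job. Leave any white look-alike of the buckle_c alone. Leave any turquoise look-alike of the buckle_b alone.

How it is judged:
By the outcome, as a careful person would: the job done as asked, in the order asked, and still so for the second after the job is handed in, with the robot touching nothing.
It also fails if it takes over 72 s, if anything falls off the work surface, if the arm or the gripper's body presses on something with over 40 N, if the wrist force passes 120 N, or if a joint passes its speed limit or range.

## Working session

There is one attempt and no reset: what is moved stays moved. The work goes in short steps, Python scripts to look and compute and a shell command to move; the robot and the scene stay as the last step left them, time stands still between calls to the robot, and variables do not carry over. Pictures are saved under pics/ and viewed, at most 10 in all, crops included, and the job is handed in when it is done.

```bash
mkdir -p pics
python3 - <<'E'
from bench import ctrl
import cv2
for n in("top","scene"):
    cv2.imwrite(f"pics/{n}0.png",ctrl.snapshot(n)[:,:,::-1])
    c=ctrl.calibration(n);print(n,c)
s=ctrl.get_state();print(s["position"],s["orientation"],s["time_s"],s["gripper_width"])
E
```

```text
top {'fov_y': 57.85073617129471, 'cx': 273.0020782769624, 'cy': 209.51052465905266, 'R': array([[-0.03411239, -0.99941299,  0.00316659],
       [-0.97852683,  0.03275472, -0.2035003 ],
       [ 0.20327712, -0.01004048, -0.97906976]]), 't': array([0.03188236, 0.53249692, 0.99991083])}
scene {'fov_y': 45.60917098094127, 'cx': 276.5012187709112, 'cy': 212.12285462169797, 'R': array([[ 0.36008207,  0.93290582, -0.00525614],
       [ 0.50359673, -0.1991143 , -0.84068057],
       [-0.78532237,  0.30006703, -0.54150582]]), 't': array([-0.21669661, -0.17503905,  1.69377737])}
[0.22757286 0.4726952  0.23080225] [-6.98957988e-01 -3.06244847e+00  1.68695970e-03] 0.1 0.08565339016088504
```

View pics/top0.png

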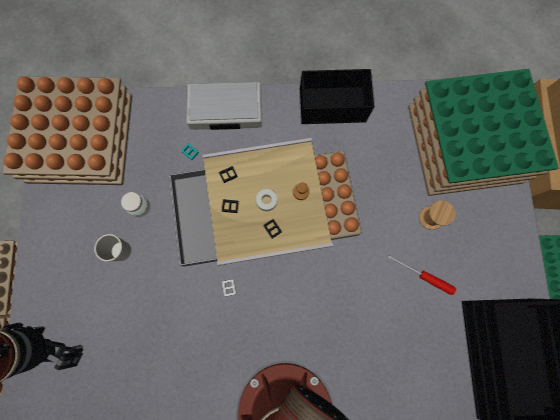

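View pics/scene0.png

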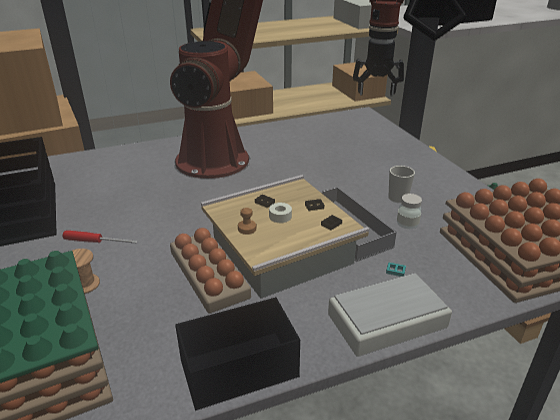

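Top view: the board is at the centre. The grey bin is on the left (+y) and the eggs are on the right (-y).

- **Black buckles:** (228,174), (230,206) and (272,228) in the top view; (331,222), (314,205) and (264,200) in the scene view.
- **Roles:** the far one, (228,174), is b. The middle-row one on the bin side, (230,206), is c. The near one, (272,228), is a.
- **Look-alikes:** white at (228,288) and turquoise at (190,151), both on the table and not part of the job.

Next I'll measure all of these and check them in a crop.

```bash
cat > h.py <<'E'
import numpy as np,cv2
from bench import ctrl
def cam(n):
    c=ctrl.calibration(n);f=210/np.tan(np.radians(c["fov_y"])/2)
    K=np.array([[f,0,c["cx"]],[0,f,c["cy"]],[0,0,1]]);return K,c["R"],c["t"]
def ray(n,p):
    K,R,t=cam(n);return -R.T@t,R.T@np.linalg.solve(K,[p[0],p[1],1])
def onz(n,p,z):
    o,d=ray(n,p);return o+d*(z-o[2])/d[2]
def tri(p,q):
    (a,b),(c,d)=ray("top",p),ray("scene",q);P=[cam(n)[0]@np.c_[cam(n)[1],cam(n)[2]] for n in("top","scene")]
    X=cv2.triangulatePoints(*P,np.float64(p),np.float64(q)).ravel();return X[:3]/X[3]
def blobs(n,im,wins):
    m=(im.max(2)<70).astype(np.uint8);out=[]
    for x,y in wins:
        w=np.zeros_like(m);w[y-14:y+15,x-14:x+15]=1
        cs,_=cv2.findContours(m*w,cv2.RETR_EXTERNAL,cv2.CHAIN_APPROX_NONE)
        out.append(max(cs,key=cv2.contourArea) if cs else None)
    return out
E
python3 - <<'E'
from h import *
T=cv2.imread("pics/top0.png")[:,:,::-1];S=cv2.imread("pics/scene0.png")[:,:,::-1]
bt=blobs("top",T,[(272,228),(228,174),(230,206)]);bs=blobs("scene",S,[(264,200),(331,222),(314,205)])
for k,a,b in zip("abc",bt,bs):
    ca,cb=cv2.minAreaRect(a)[0],cv2.minAreaRect(b)[0]
    print(k,ca,cb,tri(ca,cb).round(3))
    P=np.array([onz("top",p[0],.110)[:2] for p in a]).astype(np.float32)*1000
    print("  rect",cv2.minAreaRect(P))
# board wood, tape
hsv=cv2.cvtColor(T,cv2.COLOR_RGB2HSV);w=cv2.inRange(hsv,(12,60,90),(28,200,255));w[:130]=0;w[270:]=0;w[:,:195]=0;w[:,340:]=0
w=cv2.morphologyEx(w,cv2.MORPH_OPEN,np.ones((5,5)))
c=max(cv2.findContours(w,0,1)[0],key=cv2.contourArea)
q=cv2.boxPoints(cv2.minAreaRect(c));print("wood px",q.round(0).tolist());print(np.array([onz("top",p,.1) for p in q]).round(3))
for n,p,z in(("tape",(266,199),.125),("stamp base",(301,193),.107)):print(n,onz("top",p,z).round(3))
print("tape tri",tri((266,199),(281,211)).round(3))
cr=np.hstack([cv2.resize(T[135:270,165:365],(600,405),interpolation=2)]);cv2.imwrite("pics/crop.png",cr[:,:,::-1])
E
```

```text
a (272.34613037109375, 228.26922607421875) (264.46551513671875, 200.58619689941406) [0.473 0.018 0.106]
  rect ((472.1375732421875, 17.865978240966797), (41.47235870361328, 31.095516204833984), 31.62056541442871)
b (227.80001831054688, 174.1000213623047) (331.13238525390625, 222.22059631347656) [0.624 0.132 0.106]
  rect ((622.6100463867188, 132.0081787109375), (32.409854888916016, 37.14246368408203), 24.99533462524414)
c (229.5, 206.0) (314.0, 204.5) [0.536 0.128 0.105]
  rect ((535.0963134765625, 128.43948364257812), (39.54533767700195, 32.305397033691406), 88.08185577392578)
wood px [[200.0, 159.0], [314.0, 140.0], [331.0, 242.0], [217.0, 261.0]]
[[ 0.672  0.208  0.1  ]
 [ 0.717 -0.106  0.1  ]
 [ 0.432 -0.135  0.1  ]
 [ 0.393  0.163  0.1  ]]
tape [0.547 0.032 0.125]
stamp base [ 0.565 -0.062  0.107]
tape tri [0.549 0.032 0.116]
```

View pics/crop.png

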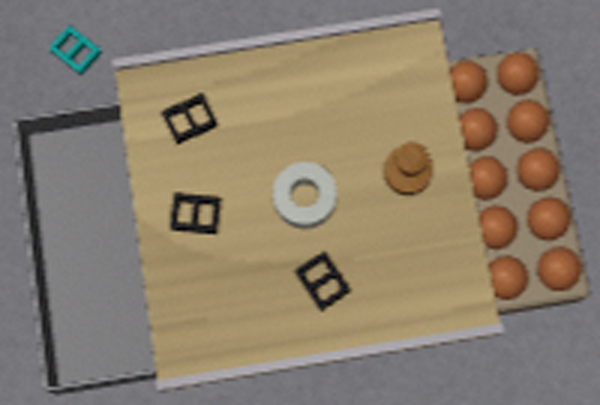

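The crop confirms three black buckles on the board at crop pixels (190,118) b, (195,213) c and (322,281) a. They triangulate to z≈0.106, so the board top is at 0.10. The white and turquoise look-alikes lie off the board. Tool x will be the push direction (board +y) once the tool is twisted about +5.6 units.

```bash
python3 -m pendant '[[0.4,-50,-24,0,0.7],[0.4,-110,-52,0,1.4],[0.4,-170,-80,0,2.1],[0.4,-230,-108,0,2.8],[0.4,-290,-137,0,3.5],[0.4,-350,-165,0,4.2],[0.4,-410,-193,0,4.9],[0.4,-450,-212,0,5.57]]'
cat >> h.py <<'E'
def frame():
    c=[onz("top",p,.1)[:2] for p in((204.3,156.7),(311,139.7),(332.3,244.3),(217.7,264.3))];c=np.array(c)
    o=c.mean(0);X=(c[0]+c[1]-c[2]-c[3]);X/=np.linalg.norm(X);return o,X,c
E
python3 - <<'E'
from h import *
from scipy.spatial.transform import Rotation as Ro
o,X,c=frame();Y=np.array([-X[1],X[0]]);print(o,np.arctan2(X[1],X[0]),((c-o)@np.c_[X,Y]).round(3).tolist())
s=ctrl.get_state();p=s["position"];R=Ro.from_rotvec(s["orientation"]).as_matrix();print(p,s["gripper_width"]);print(R.round(3))
for k,q in dict(a=(.472,.018),b=(.623,.132),c=(.535,.128),tape=(.548,.032),stamp=(.565,-.062)).items():
    print(k,"board",(np.c_[X,Y].T@(np.array(q)-o)).round(3),"tool",(R.T@(np.array([*q,.1])-p)).round(3))
E
```

```text
time_s: 1.1
position: [0.5394, 0.0884, 0.2311]
orientation: [-2.054, -2.377, -0.0]
ft_force: [1.5, 0.9, 0.7]
gripper_width: 0.0255
gripper_force: 0.0
[0.55128977 0.03107824] 0.12774330234347941 [[0.146, 0.148], [0.148, -0.148], [-0.145, -0.151], [-0.149, 0.151]]
[0.53935489 0.08837974 0.2311373 ] 0.025476557107214335
[[-0.145  0.989 -0.   ]
 [ 0.989  0.145  0.   ]
 [ 0.    -0.    -1.   ]]
a board [-0.08  -0.003] tool [-0.06  -0.077  0.131]
b board [0.084 0.091] tool [0.031 0.089 0.131]
c board [-0.004  0.098] tool [0.04  0.001 0.131]
tape board [-0.003  0.001] tool [-0.057  0.     0.131]
stamp board [ 0.002 -0.094] tool [-0.153  0.004  0.131]
```

```bash
python3 -m pendant '[[0.4,0,0,30,0],[0.4,0,0,65,0],[0.4,0,0,95,0],[0.4,0,0,112,0],[0.4,0,0,120,0],[0.4,0,0,124,0],[0.4,0,0,127,0],[0.4,0,0,127,0]]'
python3 -m pendant '[[0.4,7,0,0,0],[0.4,17,0,0,0],[0.4,28,0,0,0],[0.4,39,0,0,0],[0.4,50,0,0,0],[0.4,61,0,0,0],[0.4,71,0,0,0],[0.4,80,0,0,0]]'
python3 - <<'E'
from h import *
cv2.imwrite("pics/top1.png",cv2.resize(ctrl.snapshot("top")[110:290,150:390,::-1],(720,540)))
E
```

```text
time_s: 2.1
position: [0.5386, 0.0903, 0.1046]
orientation: [2.049, 2.381, 0.001]
ft_force: [0.5, 0.1, 0.2]
gripper_width: 0.0254
gripper_force: 0.0
time_s: 3.1
position: [0.5263, 0.17, 0.1042]
orientation: [-2.049, -2.382, 0.0]
ft_force: [-0.5, -0.1, 0.4]
gripper_width: 0.0253
gripper_force: 0.0
```

View pics/top1.png

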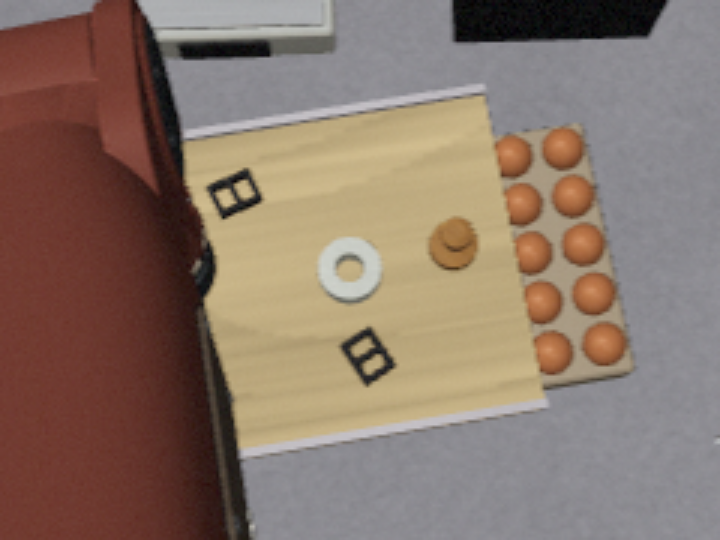

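The arm hides the left side in this view. The tape (350,268), the stamp (453,243) and buckles a and b are unmoved. I'll finish the push on c, lift, and go behind b.

```bash
python3 -m pendant '[[0.4,7,0,0,0],[0.4,14,0,0,0],[0.4,18,0,0,0],[0.4,18,0,0,0],[0.4,18,0,-25,0],[0.4,18,0,-60,0],[0.4,0,10,-70,0],[0.4,-30,35,-70,0]]'
python3 -m pendant '[[0.4,-30,25,0,0],[0.4,-55,48,0,0],[0.4,-64,53,0,0],[0.4,-64,53,20,0],[0.4,-64,53,50,0],[0.4,-64,53,64,0],[0.4,-64,53,70,0],[0.4,-64,53,70,0]]'
python3 - <<'E'
from h import *
cv2.imwrite("pics/s1.png",cv2.resize(ctrl.snapshot("scene")[150:330,160:420,::-1],(780,540)))
E
```

```text
time_s: 4.15
position: [0.5663, 0.1443, 0.1751]
orientation: [2.047, 2.382, 0.002]
ft_force: [0.2, -0.1, -0.3]
gripper_width: 0.0257
gripper_force: 0.0
time_s: 5.15
position: [0.6276, 0.0895, 0.1046]
orientation: [2.049, 2.382, 0.0]
ft_force: [0.2, 0.5, -0.6]
gripper_width: 0.026
gripper_force: 0.0
```

View pics/s1.png

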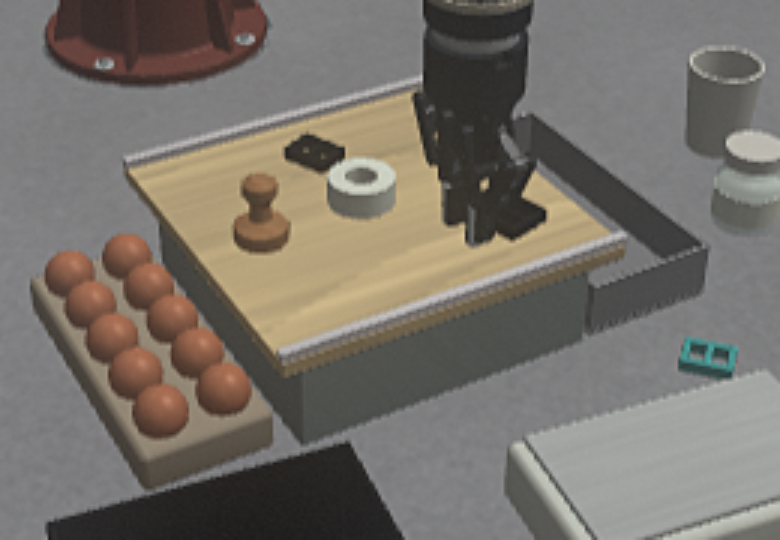

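The fingers stand just behind b at (522,212) in the crop. c has left the board, and nothing else has moved. Pushing b.

```bash
python3 -m pendant '[[0.4,7,0,0,0],[0.4,17,0,0,0],[0.4,28,0,0,0],[0.4,40,0,0,0],[0.4,52,0,0,0],[0.4,64,0,0,0],[0.4,76,0,0,0],[0.4,87,0,0,0]]'
python3 -m pendant '[[0.4,7,0,0,0],[0.4,14,0,0,0],[0.4,19,0,0,0],[0.4,19,0,0,0],[0.4,19,0,-30,0],[0.4,19,0,-75,0],[0.4,-10,-40,-85,0],[0.4,-45,-80,-85,0]]'
python3 - <<'E'
from h import *
from scipy.spatial.transform import Rotation as Ro
s=ctrl.get_state();p=s["position"];R=Ro.from_rotvec(s["orientation"]).as_matrix()
im=ctrl.snapshot("top");b=blobs("top",im,[(272,228)])[0];print(cv2.minAreaRect(b))
q=onz("top",cv2.minAreaRect(b)[0],.108);print(p,q,(R.T@(q-p)).round(3))
cv2.imwrite("pics/s2.png",cv2.resize(ctrl.snapshot("scene")[150:330,160:420,::-1],(780,540)))
E
```

```text
time_s: 6.2
position: [0.6144, 0.1764, 0.1043]
orientation: [-2.049, -2.382, 0.0]
ft_force: [-0.4, -0.1, -0.0]
gripper_width: 0.0255
gripper_force: 0.1
time_s: 7.2
position: [0.5422, 0.1185, 0.1904]
orientation: [2.047, 2.381, 0.003]
ft_force: [-0.7, 0.1, -0.2]
gripper_width: 0.0258
gripper_force: 0.0
((272.1538391113281, 228.23077392578125), (14.97690486907959, 11.094003677368164), 56.30992889404297)
[0.54220086 0.11845851 0.19041227] [0.47249438 0.01832706 0.108     ] [-0.089 -0.084  0.082]
```

View pics/s2.png

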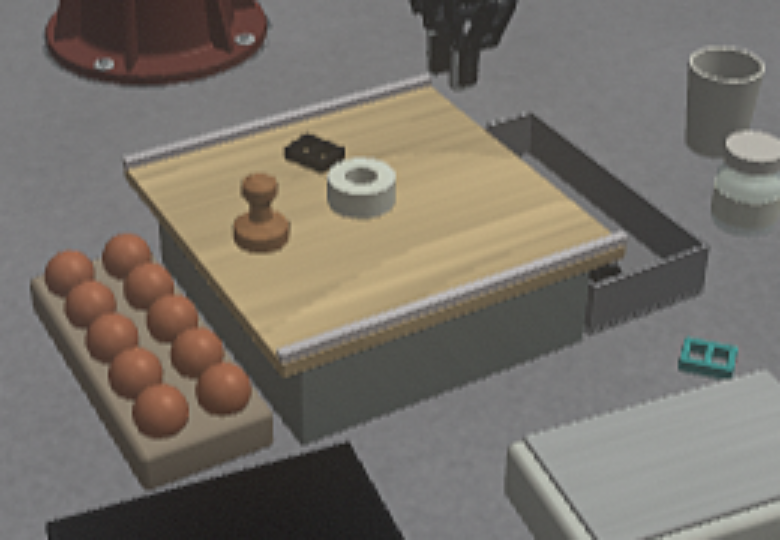

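a at crop (315,152) is unmoved, and tape, stamp and eggs are untouched. A black bit of b shows in the bin at (605,268). Next I'll go behind a.

```bash
python3 -m pendant '[[0.4,-35,-40,0,0],[0.4,-80,-75,0,0],[0.4,-125,-84,0,0],[0.4,-136,-84,15,0],[0.4,-136,-84,50,0],[0.4,-136,-84,76,0],[0.4,-136,-84,86,0],[0.4,-136,-84,86,0]]'
python3 -m pendant '[[0.4,10,0,0,0],[0.4,22,0,0,0],[0.4,36,0,0,0],[0.4,50,0,0,0],[0.4,64,0,0,0],[0.4,78,0,0,0],[0.4,90,0,0,0],[0.4,100,0,0,0]]'
python3 - <<'E'
from h import *
cv2.imwrite("pics/s3.png",cv2.resize(ctrl.snapshot("scene")[150:330,160:420,::-1],(780,540)))
E
```

```text
time_s: 8.3
position: [0.4792, -0.0275, 0.1029]
orientation: [-2.048, -2.381, 0.001]
ft_force: [0.1, -1.4, 0.2]
gripper_width: 0.0258
gripper_force: 0.0
time_s: 9.3
position: [0.4643, 0.0718, 0.1033]
orientation: [-2.049, -2.382, 0.0]
ft_force: [-0.1, -0.5, 0.5]
gripper_width: 0.0254
gripper_force: 0.3
```

View pics/s3.png

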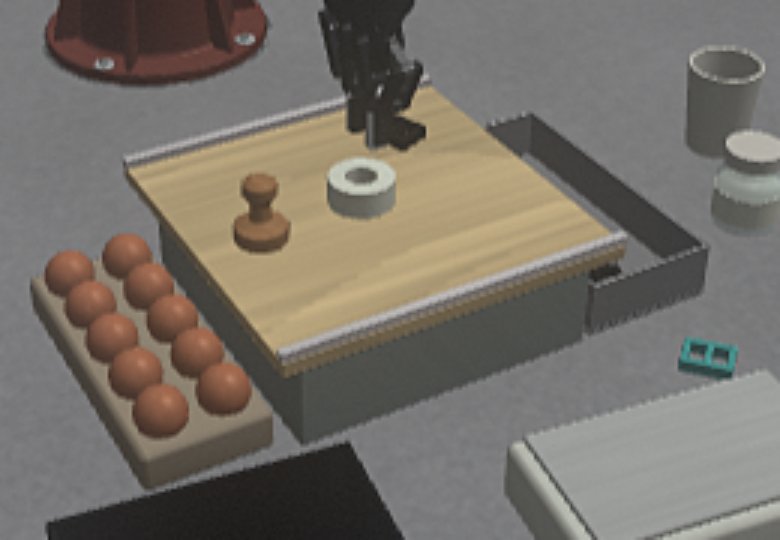

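The fingers are carrying a at (405,132) along the near strip, and the tape is untouched. Pushing it over the edge.

```bash
python3 -m pendant '[[0.4,12,0,0,0],[0.4,25,0,0,0],[0.4,39,0,0,0],[0.4,53,0,0,0],[0.4,67,0,0,0],[0.4,80,0,0,0],[0.4,93,0,0,0],[0.4,105,0,0,0]]'
python3 -m pendant '[[0.4,3,0,0,0],[0.4,3,0,0,0],[0.4,3,0,-30,0],[0.4,3,0,-80,0],[0.4,-40,-20,-100,0],[0.4,-95,-40,-100,0],[0.4,-150,-50,-100,0],[0.4,-200,-50,-100,0]]'
python3 -m pendant '[[0.4,-50,-10,0,0],[0.4,-100,-20,0,0],[0.4,-120,-20,0,0],[0.4,-120,-20,0,0],[0.4,-120,-20,0,0],[0.4,-120,-20,0,0],[0.4,-120,-20,0,0],[0.4,-120,-20,0,0]]'
python3 - <<'E'
from h import *
t=ctrl.snapshot("top")[130:275,150:370,::-1];s=ctrl.snapshot("scene")[150:295,180:400,::-1]
cv2.imwrite("pics/e.png",np.hstack([np.clip(cv2.resize(i,(400,264))*1.0,0,255) for i in(t,s)]))
cv2.imwrite("pics/e2.png",np.clip(cv2.resize(ctrl.snapshot("top")[150:275,160:240,::-1],(384,600))*2.5,0,255))
E
```

```text
time_s: 10.35
position: [0.4486, 0.1757, 0.1033]
orientation: [-2.049, -2.382, -0.0]
ft_force: [0.3, -0.7, 0.1]
gripper_width: 0.0254
gripper_force: 0.0
time_s: 11.35
position: [0.4286, -0.0325, 0.2036]
orientation: [2.05, 2.38, 0.0]
ft_force: [1.1, 0.6, 1.2]
gripper_width: 0.025
gripper_force: 0.0
time_s: 12.35
position: [0.4274, -0.1516, 0.2034]
orientation: [2.048, 2.382, 0.0]
ft_force: [-0.1, 0.6, 0.7]
gripper_width: 0.0261
gripper_force: 0.0[ WARN:0@0.875] global loadsave.cpp:1063 imwrite_ Unsupported depth image for selected encoder is fallbacked to CV_8U.
```

View pics/e.png

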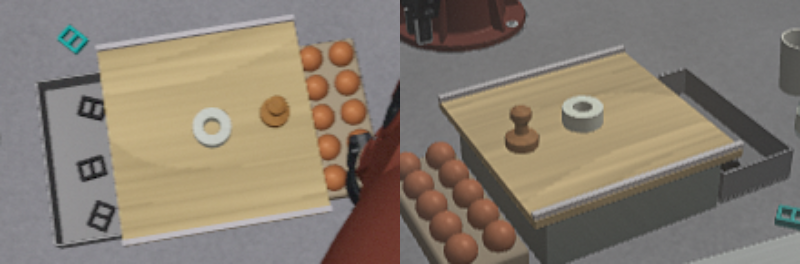

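View pics/e2.png

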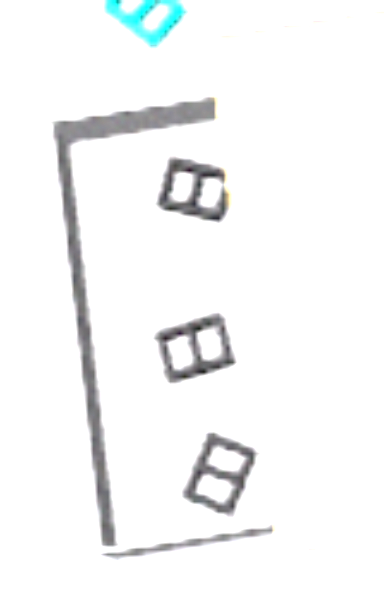

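All three buckles are in the bin, at (190,190), (195,347) and (220,473) in the enlarged crop. Tape, stamp and eggs stand where they were, and the arm is clear.

```bash
python3 -c "
from bench import ctrl
print(ctrl.close_job())"
```

```text
the job is handed in; nothing more can be done
None
```

I swept all three black buckles over the open edge into the grey bin and handed the job in at about 12.5 s of the 72 s allowed; the final pictures show the label roll, hand stamp, eggs and turquoise look-alike in place, though I did not re-check the white look-alike or the items on the table.

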